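# Move a rinsed specimen vial with spring tongs

## Task

Take the spring tongs from their wire rack and, gripping the vial only with the tongs' jaws, carry it from the white rinse tray to the cork disc in the blue drying tray and let it go there standing upright, wholly on the disc. Keep the vial upright, never let it fall and never touch it with the robot; then hang the tongs back in the rack as they were. Leave the petri dishes, jars and skull where they stand.

Things in the scene. Friction and masses are not known exactly. Their poses are not given: they have to be found in the camera images.
- tongs: steel spring tongs, 142 mm tall, 130 g, hanging upright in the rack. Origin: hinge pin at the top (head reaches 6 mm above). z up, jaws at -z; the arms lie at -y and +y and close along y. Frame fixed to the -y arm: a squeeze tilts it about x by half the joint value. Each arm has a cross bar along x, 60 x 7 x 6 mm, underside 74 mm below the origin, that hangs on the rails
- tongs_arm (a joint): turn of the tongs' +y arm relative to the -y arm: 0 at rest (jaws open), grows when squeezed, about 0.29 rad on the vial, 0.42 at the stop. The spring pushes back on fingers at the pads with about 6 N at rest, 11 N on the vial, 14 N at the stop
- tongs_grip (a point): where to pinch, along the tongs' y: midway between the black ribbed finger pads, 40 mm below the hinge pin (pads 24 mm wide, 25 to 59 mm below the pin). Over the pads here: 50 mm at rest, about 38 mm with the jaws on the vial, 33 mm fully squeezed. Pinched to about 46 mm the tongs are held firmly with the jaws still about 45 mm apart
- tongs_jaws (a point): midway between the jaws at rest, 122 mm below the hinge pin. Black rubber V jaws, 24 mm high and 24 mm wide (lowest point 136 mm below the pin), 59 mm apart at rest; vertical when closed on the 25 mm vial. The point is fixed to the -y arm and swings with it
- rack: fixed wire rack: grey base plate 76 x 130 x 7 mm, two round steel rails (8 mm) along its y at x = -20 and +20 mm, tops 85 mm above the table, 112 mm long, legs at their ends. The tongs hang between the rails, arms apart along the rack's y, cross bars lying on both rails, hinge pin 159 mm above the table, 7 mm play in x. Origin: centre of the underside
- vial: upright glass specimen vial with white cap and crimson cap disc, 25 mm diameter, 62 mm tall, about 45 g; stands in the white rinse tray, the only vial there. Origin: centre of its underside, z up. Round: may be gripped from any side; grip the glass with the jaw centres about 32 mm above its underside
- rinse_tray: fixed white tray 110 x 150 x 16 mm, walls and floor 4 mm; the vial and a petri dish stand in it. Origin: centre of the underside, long side along its y
- drying_tray: fixed blue tray 110 x 150 x 16 mm, walls and floor 4 mm; has a cork disc and a petri dish. Origin: centre of the underside, long side along its y
- cork_top (a point): centre of the top face of the round cork disc (64 mm diameter, 8 mm above the table) in the blue drying tray
- petri_shells: petri dish with small shells, 60 x 14 mm, in the white rinse tray; leave alone. Origin: centre of underside
- petri_agar: petri dish of pale agar, 60 x 14 mm, in the blue drying tray; leave alone. Origin: centre of underside
- tall_jar: slim white-capped specimen jar, 43 x 108 mm, behind the work; leave alone. Origin: centre of underside
- white_jar: white-capped specimen jar, 48 x 82 mm, behind the work; leave alone. Origin: centre of underside
- skull: small monkey skull, 82 x 100 x 69 mm, at the front right; leave alone. Origin: centre of underside
There are look-alikes about, which are no part of the job. Leave any purple or turquoise look-alike of the tongs alone.

How it is judged:
By the outcome, as a careful person would: the job done as asked, in the order asked, and still so for the second after the job is handed in, with the robot touching nothing.
It also fails if it takes over 61 s, if anything falls off the work surface, if the arm or the gripper's body presses on something with over 40 N, if the wrist force passes 120 N, or if a joint passes its speed limit or range.

## Robot

A 6-joint arm with a two-finger parallel gripper is mounted at the origin on a cart in front of the work surface, level with it; the furniture and walls round the work are solid. World frame = base frame: x ahead of the robot, y to its left, z up, the work surface at z = 0. Lengths are in m, angles in rad, forces in N, time in s.
With the tool pointing down it reaches from about 0.375 to 0.975 m from the base axis. Payload 3.8 kg.
Tool frame: the origin (TCP) lies at the very end of the fingers, on their centre line; the grasp point (between the pads) lies 19 mm behind it; z points along the fingers, y is the line along which they close (so a half turn about z gives the same grasp; the last joint's range is limited). The gripper opens to 88 mm and grips with 3 to 60 N. Pads are 18 mm wide; open, the fingers measure 123 mm over their backs; the gripper's body (75 mm by 187 mm) begins 45 mm behind the grasp point.
Start: joints at [1.27, 0.264, 1.604, -0, 1.274, -0.037], TCP at [0.176, 0.652, 0.201] pointing down, gripper open.
Joint ranges: [-2.63, 2.63], [-0.94, 2.18], [0.31, 2.57], [-1.31, 4.45], [0, 2.66], [-2.55, 2.55]. Speed limits (rad/s): [2.57, 2.57, 3.14, 3.14, 3.14, 3.14].

## Interface

Orientations are given as a unit quaternion [w, x, y, z].
In Python, from station import manip gives the robot as it stands. The module is installed in compiled form; this text tells all that it offers.
- The arm moves only by the tool apply_moves, never from a script. Its argument "deltas" is a list of rows, each a list of 7 numbers: the shift along the tool's x, y, z each as a share of 30 cm, from -1 to 1, then the turn, a rotation vector about the tool's x, y, z each as a share of 2 pi rad, from -1 to 1, then the opening, from 0 (shut) to 1 (fully open). In form: [[dx, dy, dz, wx, wy, wz, fingers], ...]. A call has 1 to 20 rows; each row shifts and turns the commanded pose from where the row before left it, along the tool's axes as they then stand; what a row does not reach is not made up. A row lasts 1/12 s, in which the tool goes at most 41.7 mm and 7.16 degrees, less where a joint would pass 70% of its speed; a pose out of reach is approached as far as the arm can. A call with a number of a shift or a turn outside -1 to 1 is refused whole. A call with a gripper value outside its range is refused whole. The fingers move at their own pace and stop on an object; the grip force is fixed at half the most. Time passes only in rows, so rows that do not move let the fingers close. It gives the time, the measured TCP pose, the force, the opening and the grip force at its end, in the units of the state.
- manip.read_state(): the state, without advancing time (a new reading comes with each control period).
- manip.camera(name): name is "scene" or "side" or "wrist"; returns a dict with "color" (400x640x3 uint8, red, green, blue), "mtx" (3x3 intrinsics, pixels), "cam_to_world" (4x4, takes a point from camera to world coordinates). Camera axes: x right, y down, z forward; pixel columns grow to the right and rows downward; lengths in m; the calibration is good to about 2 mm. A picture is of the moment at which its call begins. There is no depth.
- manip.finish_job(): hands the job in; it is judged then, once.
The state is a dict: "time": time; "joint_pos": joint angles; "dq": joint speeds; "effort": joint torques, N m; "position": TCP position; "tcp_rot": TCP orientation; "wrist_force": force on the tool from outside, world axes, zero at the start; "ft_torque": the same for the moment, N m; "gripper_width": finger opening in m; "finger_force": force on a finger pad.
Only numpy, scipy, OpenCV 4.12 (cv2) and the standard library are available. Lean on these libraries where they do the work, as an engineer would, in place of code of your own. Each camera call takes 0.05 s, during which the arm holds its last target. There are 200 camera calls.

## Working session

There is one attempt and no reset: what is moved stays moved. The work goes in short steps, Python scripts to look and compute and a tool call to move; the robot and the scene stay as the last step left them, time stands still between calls to the robot, and variables do not carry over. Pictures are saved under pics/ and viewed, at most 10 in all, crops included, and the job is handed in when it is done.

Besides the shell and the picture viewer there is one more tool, called after "Call:" by a JSON object that holds its "name" and its "arguments", one argument or row to a line. apply_moves: Moves the arm, as the interface text tells. Its arguments: {"type":"object","properties":{"deltas":{"type":"array","items":{"type":"array","items":{"type":"number","minimum":-1,"maximum":1}}}},"required":["deltas"]}

```bash
mkdir -p pics; cat > h.py <<'E'
import numpy as np, cv2
from station import manip
def shot(n,f):
    c=manip.camera(n); cv2.imwrite(f'pics/{f}.png',c['color'][:,:,::-1]); np.savez(f'pics/{f}.npz',**c); return c
def load(f): return np.load(f'pics/{f}.npz')
def ray(c,u,v):
    d=np.linalg.inv(c['mtx'])@[u,v,1]; T=c['cam_to_world']; return T[:3,3],T[:3,:3]@d
def onz(c,u,v,z):
    o,d=ray(c,u,v); return o+d*(z-o[2])/d[2]
def tri(c1,p1,c2,p2):
    o1,d1=ray(c1,*p1);o2,d2=ray(c2,*p2)
    s=np.linalg.lstsq(np.c_[d1,-d2],o2-o1,rcond=None)[0]
    a=o1+d1*s[0];b=o2+d2*s[1]; return (a+b)/2,np.linalg.norm(a-b)
def proj(c,p):
    T=np.linalg.inv(c['cam_to_world']); q=c['mtx']@(T[:3,:3]@np.array(p)+T[:3,3]); return q[:2]/q[2]
E
python3 - <<'E'
from h import *
for n in('scene','side'):
    c=shot(n,n+'0'); print(n,c['cam_to_world'].round(3).tolist(),c['mtx'].round(1).tolist())
print(manip.read_state())
E
```

```text
scene [[0.839, -0.193, 0.51, -0.076], [-0.544, -0.329, 0.772, -1.066], [0.019, -0.924, -0.381, 0.616], [0.0, 0.0, 0.0, 1.0]] [[424.2, 0.0, 324.2], [0.0, 424.2, 194.5], [0.0, 0.0, 1.0]]
side [[1.0, 0.011, -0.028, 0.574], [0.028, -0.637, 0.77, -1.124], [-0.009, -0.771, -0.637, 0.978], [0.0, 0.0, 0.0, 1.0]] [[501.3, 0.0, 318.2], [0.0, 501.3, 199.4], [0.0, 0.0, 1.0]]
{'time': 0.1, 'joint_pos': array([ 1.27011678e+00,  2.64686070e-01,  1.60522731e+00, -1.04403356e-05,
        1.27368872e+00, -3.68919738e-02]), 'dq': array([-0.00045387, -0.00251268, -0.00282213,  0.00017688,  0.00117116,
        0.00046723]), 'effort': array([-2.41892258e-04, -5.03619790e+01, -3.58071291e+01,  7.30634923e-02,
        2.34049262e-02, -4.90400510e-05]), 'position': array([0.17578833, 0.65097185, 0.19981248]), 'tcp_rot': array([-1.63859964e-04,  1.31510127e-01,  9.91314318e-01, -9.91284130e-04]), 'wrist_force': array([ 0.26599568,  0.6705252 , -0.52987558]), 'ft_torque': array([-0.05499218,  0.0447655 , -0.00154042]), 'finger_force': 0.0, 'gripper_width': 0.08812280661073917}
```

View pics/scene0.png

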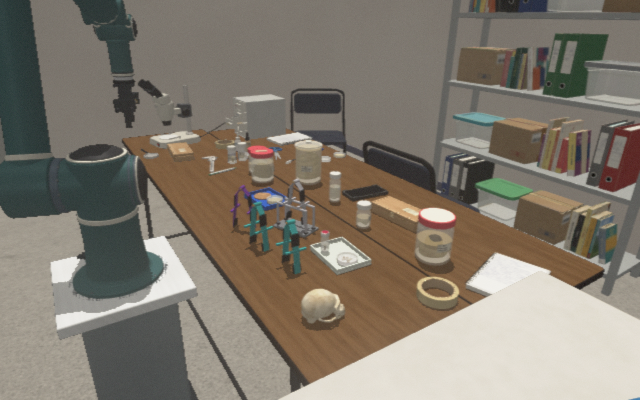

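View pics/side0.png

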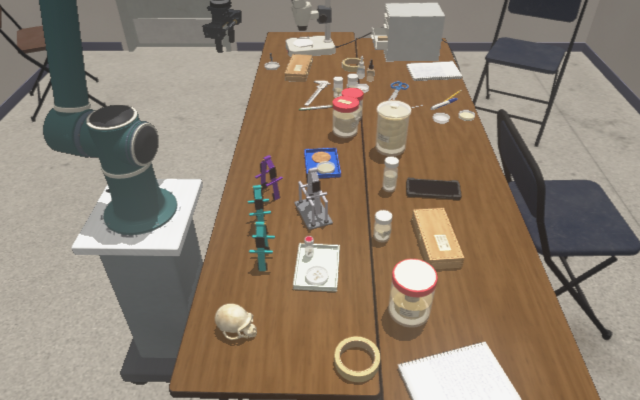

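Candidates in side view: steel tongs in grey rack (314,200); purple (269,178) and turquoise (259,207), (262,245) look-alikes. The grey steel one fits. I'll confirm with a crop and measure from it.

```bash
python3 - <<'E'
import cv2,numpy as np
a=cv2.imread('pics/side0.png')[145:295,240:345];b=cv2.imread('pics/scene0.png')[175:275,235:375]
cv2.imwrite('pics/c1.png',cv2.resize(a,None,fx=4,fy=4,interpolation=cv2.INTER_CUBIC))
cv2.imwrite('pics/c2.png',cv2.resize(b,None,fx=5.5,fy=5.5,interpolation=cv2.INTER_CUBIC))
E
```

```text
(no output)
```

View pics/c1.png

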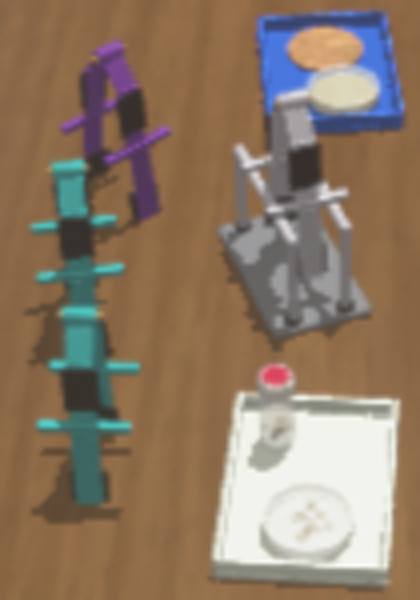

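View pics/c2.png

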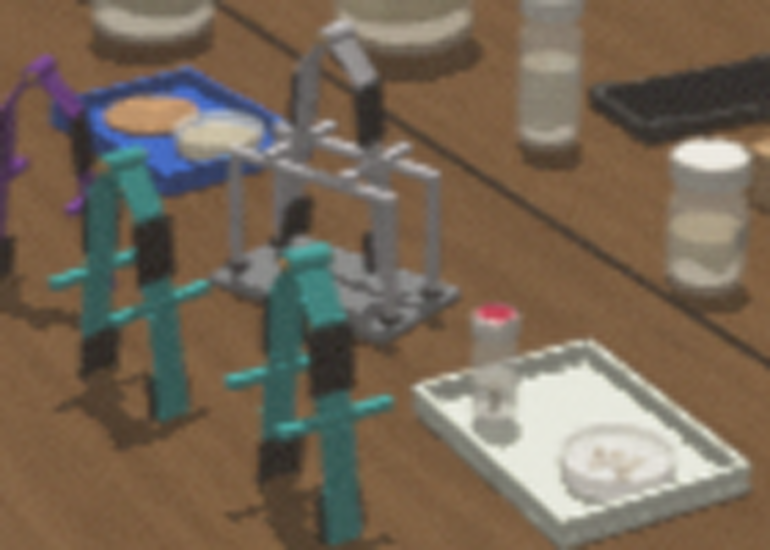

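Crops: steel tongs with black pads hang in the grey rack (side crop head at (291,98)); the turquoise/purple ones stand free on the table and are ignored. The vial with crimson disc is at side (309,239), cork at side (321,157). Next, measure.

```bash
python3 - <<'E'
from h import *
s,o=load('scene0'),load('side0')
def blob(c,f,x0,x1,y0,y1):
    r=c['color'][y0:y1,x0:x1].astype(int); m=f(r[...,0],r[...,1],r[...,2]); v,u=np.nonzero(m); return np.array([(u.min()+u.max())/2+x0,(v.min()+v.max())/2+y0]),len(u),np.array([u.mean()+x0,v.mean()+y0])
red=lambda r,g,b:(r>150)&(g<100)&(b<130)
ork=lambda r,g,b:(r>165)&(r-b>60)&(g>100)
p1=blob(s,red,315,335,225,240);p2=blob(o,red,300,316,234,246)
print('vial',p1,p2,onz(s,*p1[2],.066),onz(o,*p2[2],.066),tri(s,p1[2],o,p2[2]))
p1=blob(s,ork,250,275,190,202);p2=blob(o,ork,308,334,149,163)
print('cork',p1,p2,onz(s,*p1[0],.008),onz(o,*p2[0],.008))
S=lambda u,v:(240+u/4-.4,145+v/4-.4); C=lambda u,v:(235+u/5.5-.4,175+v/5.5-.4)
print('head',tri(s,C(340,28),o,S(291,97)), onz(s,*C(340,28),.163),onz(o,*S(291,97),.163))
for n,z,a in(('base',.007,[(220,226),(275,336),(371,310)]),('rails',.085,[(240,148),(293,240),(345,225)])):
    print(n,*[onz(o,*S(*p),z).round(4) for p in a])
print('base sc',*[onz(s,*C(*p),.007).round(4) for p in[(212,274),(383,338),(460,292)]])
print('rail sc',*[onz(s,*C(*p),.083).round(4) for p in[(228,150),(395,195),(435,172),(325,125)]])
print('rinse',*[onz(o,*S(*p),.016).round(4) for p in[(238,396),(399,401),(387,575),(214,572)]])
print('dry',*[onz(o,*S(*p),.016).round(4) for p in[(258,17),(387,12),(404,124),(270,128)]])
print('shells',onz(o,*S(308,520),.018),'agar',onz(o,*S(343,88),.018))
E
```

```text
vial (array([324.5, 231. ]), 15, array([324.66666667, 231.06666667])) (array([308. , 238.5]), 17, array([308.29411765, 238.41176471])) [ 0.51453507 -0.17866028  0.066     ] [ 0.5123254  -0.18234358  0.066     ] (array([ 0.51214402, -0.18319804,  0.06791327]), np.float64(0.0016525851205155255))
cork (array([262. , 195.5]), 69, array([261.7826087 , 195.27536232])) (array([321. , 156.5]), 136, array([320.61029412, 156.63235294])) [0.53322494 0.27517086 0.008     ] [0.53413763 0.27592308 0.008     ]
head (array([ 0.51828467, -0.01202807,  0.16603576]), np.float64(0.00020075495701443207)) [ 0.52222601 -0.0051534   0.163     ] [ 0.51803529 -0.00771071  0.163     ]
base [0.4598 0.0398 0.007 ] [ 0.5068 -0.0815  0.007 ] [ 0.5747 -0.0528  0.007 ]
rails [0.4778 0.0355 0.085 ] [ 0.5203 -0.0679  0.085 ] [ 0.556  -0.0511  0.085 ]
base sc [0.4613 0.0401 0.007 ] [ 0.5065 -0.0792  0.007 ] [ 0.573  -0.0536  0.007 ]
rail sc [0.4737 0.04   0.083 ] [ 0.5242 -0.062   0.083 ] [ 0.5595 -0.0467  0.083 ] [0.5395 0.0442 0.083 ]
rinse [ 0.4848 -0.1514  0.016 ] [ 0.5943 -0.1542  0.016 ] [ 0.5862 -0.3068  0.016 ] [ 0.4788 -0.3065  0.016 ]
dry [0.4754 0.3094 0.016 ] [0.586  0.3187 0.016 ] [0.5996 0.1586 0.016 ] [0.4929 0.1516 0.016 ]
shells [ 0.53598826 -0.26430084  0.018     ] agar [0.55012018 0.20404309 0.018     ]
```

Call:
{"name": "apply_moves", "arguments": {
  "deltas": [
    [-0.084,-0.091,-0.017,0,0,0,1],
    [-0.084,-0.091,-0.017,0,0,0,1],
    [-0.084,-0.091,-0.017,0,0,0,1],
    [-0.084,-0.091,-0.017,0,0,0,1],
    [-0.084,-0.091,-0.017,0,0,0,1],
    [-0.084,-0.091,-0.017,0,0,0,1],
    [-0.084,-0.091,-0.017,0,0,0,1],
    [-0.084,-0.091,-0.017,0,0,0,1],
    [-0.084,-0.091,-0.017,0,0,0,1],
    [-0.084,-0.091,-0.017,0,0,0,1],
    [-0.084,-0.091,-0.017,0,0,0,1],
    [-0.084,-0.091,-0.017,0,0,0,1],
    [-0.084,-0.091,-0.017,0,0,0,1],
    [-0.084,-0.091,-0.017,0,0,0,1],
    [-0.084,-0.091,-0.017,0,0,0,1],
    [-0.084,-0.091,-0.017,0,0,0,1],
    [-0.084,-0.091,-0.017,0,0,0,1],
    [-0.084,-0.091,-0.017,0,0,0,1],
    [-0.084,-0.091,-0.017,0,0,0,1],
    [-0.084,-0.091,-0.017,0,0,0,1]
  ]
}}

```text
time: 1.77
position: [0.5204, -0.0087, 0.3029]
tcp_rot: [-0.0, 0.132, 0.991, 0.0]
wrist_force: [0.4, 0.2, 0.4]
gripper_width: 0.088
finger_force: 0.0
```

Call:
{"name": "apply_moves", "arguments": {
  "deltas": [
    [0,0,0,0,0,-0.0168,1],
    [0,0,0,0,0,-0.0168,1],
    [0,0,0,0,0,-0.0168,1],
    [0,0,0,0,0,-0.0168,1],
    [0,0,0,0,0,-0.0168,1],
    [0,0,0,0,0,-0.0168,1],
    [0,0,0,0,0,0,1],
    [0,0,0,0,0,0,1]
  ]
}}

```text
time: 2.43
position: [0.5199, -0.0069, 0.3026]
tcp_rot: [-0.0, -0.182, 0.983, 0.0]
wrist_force: [-0.2, 0.6, -0.3]
gripper_width: 0.088
finger_force: 0.0
```

```bash
cat >> h.py <<'E'
def to(x,y,z,phi=None):
    s=manip.read_state(); p=s['position']; w,a,b,c=s['tcp_rot']
    from scipy.spatial.transform import Rotation as R
    M=R.from_quat([a,b,c,w]).as_matrix(); ph=np.degrees(np.arctan2(M[1,1],M[0,1]))
    print('t',round(s['time'],2),'pos',p.round(4),'phi',ph.round(2),'tilt',M[:2,2].round(4),'w',round(s['gripper_width'],4),'ff',round(s['finger_force'],1),'F',s['wrist_force'].round(1))
    print('shares xyz',(M.T@(np.array([x,y,z])-p)/.3).round(4),'turn',None if phi is None else round(-(phi-ph)/360,4))
E
python3 - <<'E'
from h import *
to(.519,-.007,.3,111.2)
c=shot('wrist','w1'); print(c['cam_to_world'].round(3).tolist(),c['mtx'][0,0])
E
```

```text
t 2.43 pos [ 0.5199 -0.0069  0.3026] phi 111.0 tilt [-0.0008  0.0001] w 0.088 ff 0.0 F [-0.2  0.6 -0.3]
shares xyz [0.0029 0.0007 0.0085] turn -0.0006
[[-0.359, 0.883, 0.302, 0.441], [0.934, 0.339, 0.115, -0.037], [-0.0, 0.323, -0.946, 0.486], [0.0, 0.0, 0.0, 1.0]] 354.2079703074838
```

View pics/w1.png

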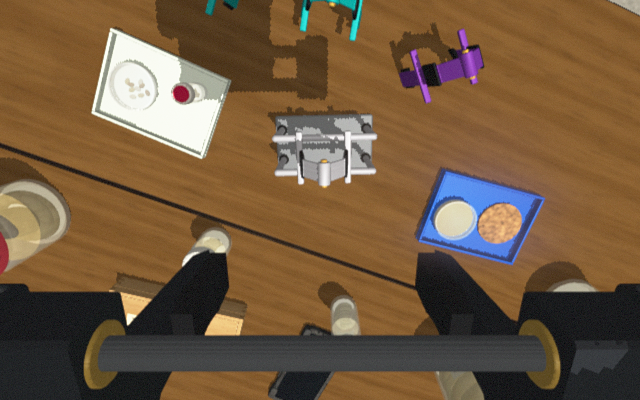

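The wrist view shows the steel tongs head at (324,170), the rack aligned with the image, the vial at (183,93) and the cork at (500,223). Next, a close crop.

```bash
python3 - <<'E'
from h import *
c=load('w1'); im=c['color'].astype(int); r,g,b=im[...,0],im[...,1],im[...,2]
def cen(m,x0,x1,y0,y1):
    v,u=np.nonzero(m[y0:y1,x0:x1]); return u.mean()+x0,v.mean()+y0,len(u),u.min()+x0,u.max()+x0,v.min()+y0,v.max()+y0
p=cen((r>120)&(g<70)&(b<100),165,210,75,112);print(p,'vial',onz(c,p[0],p[1],.066))
p=cen((r-b>45)&(r>150),475,528,198,250);print(p,'cork',onz(c,p[0],p[1],.008))
a=c['color'][100:200,260:390,::-1]; cv2.imwrite('pics/c3.png',cv2.resize(a,None,fx=6,fy=6,interpolation=cv2.INTER_CUBIC))
E
```

```text
(np.float64(180.72680412371133), np.float64(93.50515463917526), 194, np.int64(173), np.int64(188), np.int64(86), np.int64(101)) vial [ 0.51303588 -0.18059997  0.066     ]
(np.float64(499.3260045489007), np.float64(222.81046247156937), 1319, np.int64(478), np.int64(520), np.int64(203), np.int64(242)) cork [0.53337669 0.27589895 0.008     ]
```

View pics/c3.png

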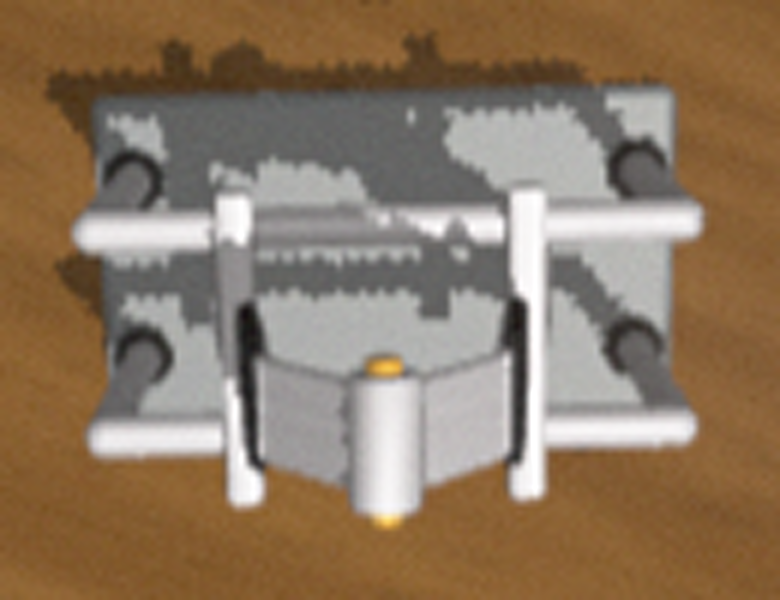

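```bash
python3 - <<'E'
from h import *
c=load('w1'); P=lambda u,v,z:onz(c,260+u/6-.4,100+v/6-.4,z)
ang=lambda a,b:np.degrees(np.arctan2(*(b-a)[1::-1]))
r=[P(77,232,.083),P(702,219,.083),P(92,440,.083),P(695,427,.083)]
print('rails',[x.round(4)[:2] for x in r],ang(r[0],r[1]),ang(r[2],r[3]),'ctr',np.mean(r,0))
k=[P(97,97,.007),P(671,90,.007)];print('base',ang(*k))
b=[P(234,192,.090),P(247,502,.090),P(526,188,.090),P(529,496,.090)]
print('bars',[x.round(4)[:2] for x in b],ang(b[1],b[0]),ang(b[3],b[2]),'ctr',np.mean(b,0), 'perp',ang((b[0]+b[1])/2,(b[2]+b[3])/2))
for z in(.159,.163): print('pin',((P(384,365,z)+P(387,520,z))/2).round(4))
print('pinend',ang(P(387,520,.159),P(384,365,.159)))
to(.519,-.007,.12,112.2)
E
```

```text
rails [array([ 0.5205, -0.0661]), array([0.4759, 0.0432]), array([ 0.5579, -0.0505]), array([0.5133, 0.0583])] 112.20109792934058 112.28665942307222 ctr [ 0.51688406 -0.0037914   0.083     ]
base 111.69494185747976
bars [array([ 0.5017, -0.0408]), array([ 0.5568, -0.0183]), array([0.4817, 0.0092]), array([0.5361, 0.0322])] -157.76623176564433 -157.08559530579535 ctr [ 0.519089   -0.00445259  0.09      ] perp 112.03904008854997
pin [ 0.5197 -0.0043  0.159 ]
pin [ 0.5187 -0.0047  0.163 ]
pinend -157.79481063685213
t 2.48 pos [ 0.52   -0.0068  0.3027] phi 111.01 tilt [-0.0006  0.    ] w 0.0881 ff 0.0 F [ 0.5 -0.2 -0.1]
shares xyz [2.900e-03 6.000e-04 6.089e-01] turn -0.0033
```

Call:
{"name": "apply_moves", "arguments": {
  "deltas": [
    [0,0.0083,0,0,0,-0.0036,1],
    [0,0,0.1,0,0,0,1],
    [0,0,0.1,0,0,0,1],
    [0,0,0.1,0,0,0,1],
    [0,0,0.1,0,0,0,1],
    [0,0,0.1,0,0,0,1],
    [0,0,0.1,0,0,0,1],
    [0,0,0.05,0,0,0,1],
    [0,0,0.035,0,0,0,1],
    [0,0,0,0,0,0,1],
    [0,0,0,0,0,0,1]
  ]
}}

```text
time: 3.4
position: [0.5195, -0.0045, 0.0977]
tcp_rot: [-0.0, -0.195, 0.981, 0.0]
wrist_force: [0.4, -0.6, -0.8]
gripper_width: 0.0878
finger_force: 0.0
```

```bash
python3 - <<'E'
from h import *
to(.519,-.0045,.097,112.3)
c=shot('wrist','w2')
E
```

```text
t 3.4 pos [ 0.5195 -0.0045  0.0977] phi 112.46 tilt [-0.0002  0.    ] w 0.0878 ff 0.0 F [ 0.4 -0.6 -0.8]
shares xyz [0.0014 0.0005 0.0023] turn 0.0005
```

View pics/w2.png

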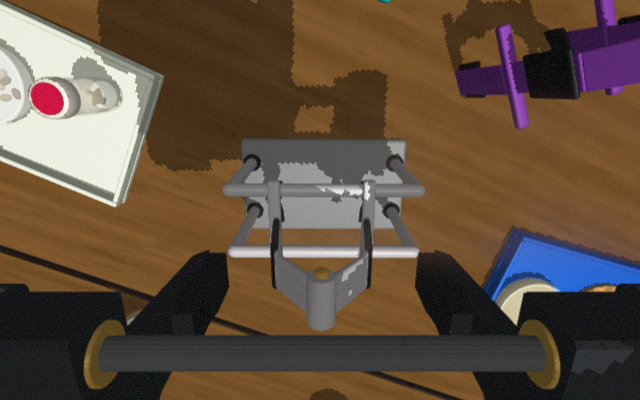

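Tongs sit centred between the fingers (head at (321,300)). Pinch to 46 mm.

Call:
{"name": "apply_moves", "arguments": {
  "deltas": [
    [0,0,0,0,0,0,0.52],
    [0,0,0,0,0,0,0.52],
    [0,0,0,0,0,0,0.52],
    [0,0,0,0,0,0,0.52],
    [0,0,0,0,0,0,0.52],
    [0,0,0,0,0,0,0.52],
    [0,0,0,0,0,0,0.52],
    [0,0,0,0,0,0,0.52]
  ]
}}

```text
time: 4.12
position: [0.5193, -0.0046, 0.0975]
tcp_rot: [-0.0, -0.195, 0.981, 0.0]
wrist_force: [1.1, 0.7, 0.8]
gripper_width: 0.0462
finger_force: 0.0
```

Call:
{"name": "apply_moves", "arguments": {
  "deltas": [
    [0,0,0,0,0,0,0.52],
    [0,0,-0.01,0,0,0,0.52],
    [0,0,-0.02,0,0,0,0.52],
    [0,0,0,0,0,0,0.52],
    [0,0,0,0,0,0,0.52]
  ]
}}

```text
time: 4.53
position: [0.52, -0.0046, 0.1073]
tcp_rot: [0.001, -0.195, 0.981, -0.0]
wrist_force: [-0.1, 0.5, -0.4]
gripper_width: 0.0461
finger_force: 0.0
```

```bash
python3 - <<'E'
from h import *
to(.519,-.0045,.187,112.3)
a=load('w2')['color'][130:340,200:440,::-1];c=shot('wrist','w3')['color'][130:340,200:440,::-1]
cv2.imwrite('pics/c4.png',cv2.resize(np.hstack([a,c]),None,fx=1.65,fy=1.65,interpolation=cv2.INTER_CUBIC))
E
```

```text
t 4.53 pos [ 0.52   -0.0046  0.1073] phi 112.47 tilt [ 0.0015 -0.0001] w 0.0461 ff 0.0 F [-0.1  0.5 -0.4]
shares xyz [ 0.0025  0.0014 -0.2656] turn 0.0005
```

View pics/c4.png

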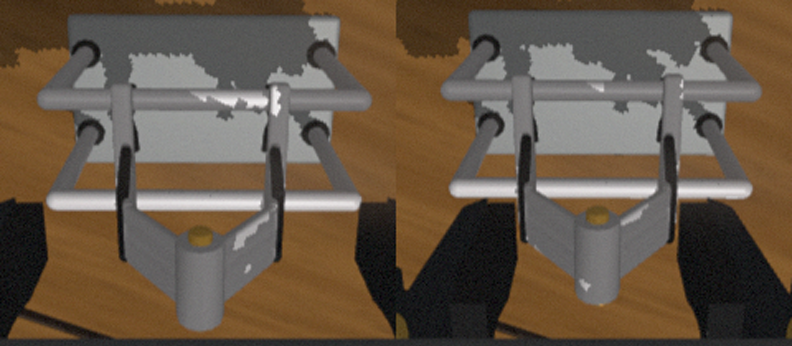

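```bash
python3 - <<'E'
from h import *
c=load('w3'); p=np.array([.52,-.0046,.1073]); ph=np.radians(112.47)
x=np.array([-np.sin(ph),np.cos(ph),0]);y=np.array([np.cos(ph),np.sin(ph),0])
K=lambda q:((proj(c,q)-[200,130])*1.65+[396,0]).round(0)
for n,q in(('tcp',p),('tipL',p-y*.023),('tipR',p+y*.023),('tipL+x',p-y*.023+x*.009),('tipL-x',p-y*.023-x*.009),('grasp',p+[0,0,.019])): print(n,K(q))
t=np.array([.519,-.0045,0])
for z in(.159,.1,.09): print('tongs axis',z,K(t+[0,0,z]))
print(K(t+[0,0,.159]+x*.012),K(t+[0,0,.159]-x*.012), K(t+[0,0,.09]+x*.03),K(t+[0,0,.09]-x*.03))
print(c['cam_to_world'].round(3), (c['cam_to_world'][:3,3]-p)@np.c_[x,y])
E
```

```text
tcp [596. 175.]
tipL [529. 175.]
tipR [663. 175.]
tipL+x [528. 151.]
tipL-x [530. 199.]
grasp [595. 201.]
tongs axis 0.159 [597. 257.]
tongs axis 0.1 [597. 164.]
tongs axis 0.09 [597. 154.]
[597. 215.] [597. 296.] [597.  75.] [597. 225.]
[[-0.382  0.874  0.301  0.442]
 [ 0.924  0.362  0.123 -0.036]
 [-0.001  0.325 -0.946  0.29 ]
 [ 0.     0.     0.     1.   ]] [0.08463775 0.0005972 ]
```

```bash
python3 - <<'E'
from h import *
ph=np.radians(112.47);x=np.array([-np.sin(ph),np.cos(ph),0]);y=np.array([np.cos(ph),np.sin(ph),0])
p=np.array([.52,-.0046,.1073]); out=[]
for n in('side','scene'):
    c=shot(n,n+'1'); q=proj(c,[.519,-.0045,.15]); u,v=int(q[0])-40,int(q[1])-55
    a=cv2.resize(np.ascontiguousarray(c['color'][v:v+110,u:u+80,::-1]),None,fx=5,fy=5,interpolation=cv2.INTER_CUBIC)
    for w in(p-y*.023,p+y*.023,p): 
        k=(proj(c,w)-[u,v]+.5)*5; cv2.circle(a,(int(k[0]),int(k[1])),3,(0,255,0),-1)
    out.append(a)
cv2.imwrite('pics/c5.png',np.hstack(out))
E
```

```text
(no output)
```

View pics/c5.png

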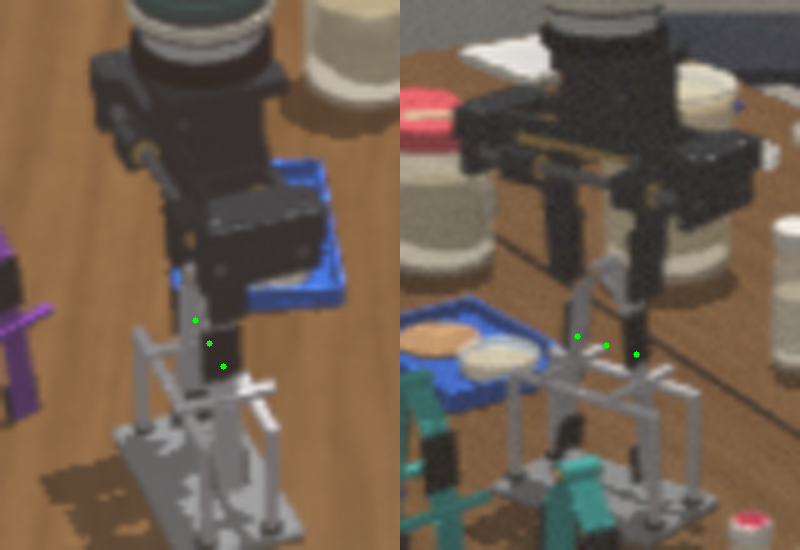

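The picture shows the real fingertips about 36 mm above the reported TCP (green dots), confirmed by the wrist view's tip depth: the fingers closed on air above the pads. The tongs have not moved. I'll reopen and go down with that offset, for a pinch about 36 mm below the pin.

Call:
{"name": "apply_moves", "arguments": {
  "deltas": [
    [0,0,0,0,0,0,1],
    [0,0,0,0,0,0,1],
    [0,0,0,0,0,0,1],
    [0,0,0,0,0,0,1],
    [0,0,0,0,0,0,1],
    [0,0,0,0,0,0,1],
    [0.002,0,0.03,0,0,0,1],
    [0,0,0.03,0,0,0,1],
    [0,0,0.03,0,0,0,1],
    [0,0,0.02,0,0,0,1],
    [0,0,0.01,0,0,0,1],
    [0,0,0,0,0,0,1]
  ]
}}

```text
time: 5.68
position: [0.5176, -0.0047, 0.0689]
tcp_rot: [-0.001, -0.195, 0.981, 0.0]
wrist_force: [-0.6, -0.2, 0.0]
gripper_width: 0.088
finger_force: 0.0
```

```bash
python3 - <<'E'
from h import *
to(.519,-.0045,.068,112.3)
# refine head vs finger geometry: dark column edges at tip rows
c=shot('wrist','w4'); 
g=c['color'].sum(2)
for v in(240,246,250,254,260,270,280): print(v,''.join('#' if g[v,u]<110 else '.' for u in range(190,450,3)))
E
```

```text
t 5.68 pos [ 0.5176 -0.0047  0.0689] phi 112.47 tilt [-0.0027  0.0001] w 0.088 ff 0.0 F [-0.6 -0.2  0. ]
shares xyz [-0.0047 -0.0011  0.0031] turn 0.0005
240 .............................#.........................................................
246 ..........................#............................................................
250 .........................###...........................................................
254 ...#########.............##.................................#.................#........
260 ############.............##..................................##.............#########..
270 #############...........###..................................##.............###########
280 #############...........###..................................###............###########
```

Call:
{"name": "apply_moves", "arguments": {
  "deltas": [
    [0,0,0,0,0,0,0.52],
    [0,0,0,0,0,0,0.52],
    [0,0,0,0,0,0,0.52],
    [0,0,0,0,0,0,0.52],
    [0,0,0,0,0,0,0.52],
    [0,0,0,0,0,0,0.52],
    [0,0,0,0,0,0,0.52],
    [0,0,0,0,0,0,0.52]
  ]
}}

```text
time: 6.4
position: [0.519, -0.0048, 0.0708]
tcp_rot: [0.0, -0.195, 0.981, -0.0]
wrist_force: [-0.9, -0.6, 1.8]
gripper_width: 0.046
finger_force: 8.0
```

Pinched (8 N). Lift 95 mm.

Call:
{"name": "apply_moves", "arguments": {
  "deltas": [
    [0,0,-0.02,0,0,0,0.52],
    [0,0,-0.02,0,0,0,0.52],
    [0,0,-0.03,0,0,0,0.52],
    [0,0,-0.04,0,0,0,0.52],
    [0,0,-0.05,0,0,0,0.52],
    [0,0,-0.05,0,0,0,0.52],
    [0,0,-0.05,0,0,0,0.52],
    [0,0,-0.04,0,0,0,0.52],
    [0,0,-0.02,0,0,0,0.52],
    [0,0,0,0,0,0,0.52],
    [0,0,0,0,0,0,0.52]
  ]
}}

```text
time: 7.32
position: [0.5189, -0.0048, 0.1668]
tcp_rot: [0.0, -0.195, 0.981, -0.0]
wrist_force: [0.3, -0.4, -1.7]
gripper_width: 0.0459
finger_force: 6.5
```

```bash
python3 - <<'E'
from h import *
to(.513,-.1815,.166,112.3)
a=[]
for n in('scene','side'):
    c=shot(n,n+'2'); q=proj(c,[.519,-.0045,.18]); u,v=int(q[0])-32,int(q[1])-40
    a.append(cv2.resize(c['color'][v:v+100,u:u+65,::-1],None,fx=5,fy=5,interpolation=cv2.INTER_CUBIC))
cv2.imwrite('pics/c6.png',np.hstack(a))
c=shot('wrist','w5')
T=c['cam_to_world']
im=c['color'].astype(int); r,g,b=im[...,0],im[...,1],im[...,2]
v,u=np.nonzero((r>120)&(g<70)&(b<100)); k=u<250; print('vial',u[k].mean(),v[k].mean(),k.sum(),onz(c,u[k].mean(),v[k].mean(),.066))
m=(r-b>90)&(r>130)&(g>90); n,l,st,ce=cv2.connectedComponentsWithStats(m.astype(np.uint8)); print([(s[:5].tolist(),ce[i].round(1)) for i,s in enumerate(st) if 10<s[4]<3000])
E
```

```text
t 7.32 pos [ 0.5189 -0.0048  0.1668] phi 112.47 tilt [ 0.0007 -0.    ] w 0.0459 ff 6.5 F [ 0.3 -0.4 -1.7]
shares xyz [ 0.2432 -0.5369  0.0028] turn 0.0005
vial 111.67824074074075 95.96296296296296 432 [ 0.51276386 -0.18065963  0.066     ]
[([556, 38, 9, 6, 39], array([560.2,  40.6])), ([562, 83, 10, 5, 33], array([566.7,  85.2])), ([548, 254, 9, 4, 22], array([552.1, 255.2])), ([563, 254, 13, 12, 86], array([568.9, 258.8])), ([524, 258, 58, 44, 1691], array([552.3, 279.2])), ([322, 323, 6, 6, 19], array([324.8, 325.2])), ([55, 372, 11, 14, 102], array([ 60.2, 378.3]))]
```

View pics/c6.png

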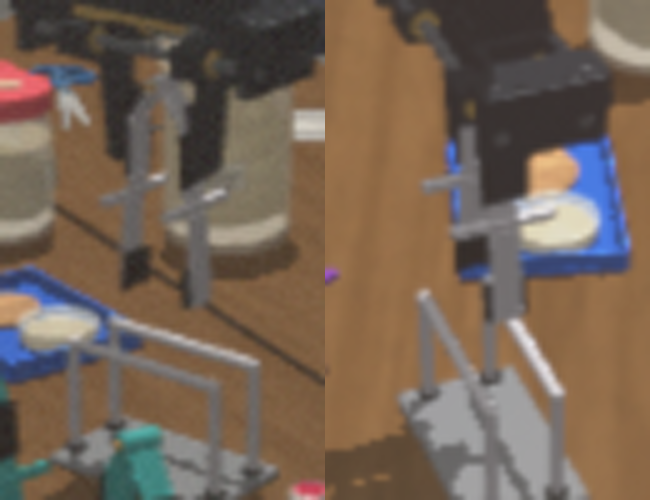

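Tongs are clear of the rack, held square by both fingers. Check for slip by comparing the pin's pixel before and after the lift.

```bash
python3 - <<'E'
from h import *
ph=np.radians(112.47);x=np.array([-np.sin(ph),np.cos(ph),0])
def pin(f):
    c=load(f); im=c['color'].astype(int); r,g,b=im[...,0],im[...,1],im[...,2]
    m=((r-b>70)&(r>110)&(g>80)).astype(np.uint8); m[:,:300]=0;m[:,345:]=0;m[345:]=0;m[:130 if f=='w1' else 240]=0
    n,l,st,ce=cv2.connectedComponentsWithStats(m); return c,[(s[4],ce[i].round(1)) for i,s in enumerate(st) if i and s[4]>6]
for f in('w1','w2','w3','w4','w5'):
    c,L=pin(f); print(f,L)
    for a,q in L[:1]:
        o,d=ray(c,*q); s=((np.array([.519,-.0045,0])+x*.0125-o)@x)/(d@x); print((o+d*s).round(4), 'cam', o.round(4))
E
```

```text
w1 [(np.int32(16), array([323.5, 160.9])), (np.int32(3205), array([322.9, 217.4])), (np.int32(2137), array([316.4, 287.7]))]
[ 0.5075 -0.0094  0.1635] cam [ 0.4411 -0.0367  0.4857]
w2 [(np.int32(21), array([302.9, 241.9])), (np.int32(12), array([311.8, 241.8])), (np.int32(7), array([332.7, 242. ])), (np.int32(10), array([338.4, 242.1])), (np.int32(413), array([322.6, 263.4])), (np.int32(64), array([321.8, 275.2])), (np.int32(71), array([341.3, 314. ])), (np.int32(57), array([302.4, 315.9])), (np.int32(152), array([337.7, 328.2])), (np.int32(11), array([305.5, 325.7]))]
[ 0.5107 -0.0171  0.1319] cam [ 0.4413 -0.0363  0.2807]
w3 [(np.int32(248), array([322. , 253.6])), (np.int32(49), array([322.4, 262.2])), (np.int32(648), array([327.6, 315.8])), (np.int32(20), array([302.8, 297.3])), (np.int32(30), array([305.3, 331.7]))]
[ 0.5074 -0.0092  0.1538] cam [ 0.4416 -0.0364  0.2902]
w4 [(np.int32(895), array([322. , 259.1])), (np.int32(881), array([321.3, 303.7])), (np.int32(8), array([329.1, 299.5])), (np.int32(95), array([320.8, 328.3]))]
[ 0.5071 -0.0085  0.1165] cam [ 0.4399 -0.0366  0.2522]
w5 [(np.int32(2801), array([322.7, 273.5])), (np.int32(26), array([305.8, 313.3])), (np.int32(99), array([322.5, 324.6]))]
[ 0.5071 -0.0084  0.2255] cam [ 0.4401 -0.0366  0.3487]
```

```bash
python3 - <<'E'
from h import *
ph=np.radians(112.47);x=np.array([-np.sin(ph),np.cos(ph),0])
for X in(.010,.0125,.015):
  for f,q in(('w1',(323.5,160.9)),('w2',(321.8,275.2)),('w3',(322.4,262.2)),('w4',(320.8,328.3)),('w5',(322.5,324.6))):
    c=load(f);o,d=ray(c,*q); s=((np.array([.519,-.0045,0])+x*X-o)@x)/(d@x); print(X,f,(o+d*s).round(4))
E
```

```text
0.01 w1 [ 0.5098 -0.0085  0.1523]
0.01 w2 [ 0.5096 -0.008   0.1571]
0.01 w3 [ 0.5096 -0.0081  0.1568]
0.01 w4 [ 0.5096 -0.008   0.158 ]
0.01 w5 [ 0.5095 -0.0076  0.2532]
0.0125 w1 [ 0.5075 -0.0094  0.1635]
0.0125 w2 [ 0.5073 -0.009   0.1613]
0.0125 w3 [ 0.5073 -0.009   0.1613]
0.0125 w4 [ 0.5073 -0.0089  0.1611]
0.0125 w5 [ 0.5071 -0.0085  0.2563]
0.015 w1 [ 0.5052 -0.0104  0.1747]
0.015 w2 [ 0.505  -0.0099  0.1655]
0.015 w3 [ 0.505  -0.01    0.1659]
0.015 w4 [ 0.505  -0.0099  0.1642]
0.015 w5 [ 0.5048 -0.0095  0.2595]
```

Call:
{"name": "apply_moves", "arguments": {
  "deltas": [
    [0.012,-0.027,0,0,0,0,0.52],
    [0.024,-0.054,0,0,0,0,0.52],
    [0.029,-0.064,0,0,0,0,0.52],
    [0.032,-0.07,0,0,0,0,0.52],
    [0.032,-0.07,0,0,0,0,0.52],
    [0.032,-0.07,0,0,0,0,0.52],
    [0.029,-0.064,0,0,0,0,0.52],
    [0.024,-0.053,0,0,0,0,0.52],
    [0.017,-0.037,0,0,0,0,0.52],
    [0.012,-0.026,0,0,0,0,0.52],
    [0,0,0,0,0,0,0.52],
    [0,0,0,0,0,0,0.52]
  ]
}}

```text
time: 8.47
position: [0.5125, -0.1809, 0.1662]
tcp_rot: [-0.0, -0.194, 0.981, 0.0]
wrist_force: [-1.2, 0.5, -1.9]
gripper_width: 0.0457
finger_force: 6.5
```

```bash
python3 - <<'E'
from h import *
to(.5128,-.1811,.0706,112.47)
c=shot('wrist','w6'); im=c['color'].astype(int); r,g,b=im[...,0],im[...,1],im[...,2]
m=((r>100)&(g<70)&(b<100)&(r-g>50)).astype(np.uint8); n,l,st,ce=cv2.connectedComponentsWithStats(m)
for i in range(1,n):
    if st[i,4]>15: print(st[i],ce[i],onz(c,*ce[i],.066))
print('expect',proj(c,[.5128,-.1811,.066]))
for n in('side','scene'):
    c=shot(n,n+'3'); im=c['color'].astype(int); r,g,b=im[...,0],im[...,1],im[...,2]
    e=proj(c,[.5128,-.1811,.066]); print(n,e)
    m=((r>110)&(g<100)&(b<130)&(r-g>60)); u,v=e.astype(int); vv,uu=np.nonzero(m[v-8:v+9,u-10:u+11]); print(len(uu), (uu.mean()+u-10,vv.mean()+v-8) if len(uu) else 0)
E
```

```text
t 8.47 pos [ 0.5125 -0.1809  0.1662] phi 112.42 tilt [-0.0006  0.0008] w 0.0457 ff 6.5 F [-1.2  0.5 -1.9]
shares xyz [-0.0008 -0.0013  0.3185] turn -0.0001
[311 176  20  20 320] [320.61875 185.825  ] [ 0.51268723 -0.18131916  0.066     ]
[ 55 371  16  29 225] [ 62.38666667 385.43555556] [ 0.81203509 -0.34540175  0.066     ]
expect [320.81032932 186.04109447]
side [308.49638823 238.08216691]
17 (np.float64(308.29411764705884), np.float64(238.41176470588235))
scene [324.62263129 231.55610866]
14 (np.float64(324.5), np.float64(231.0))
```

Call:
{"name": "apply_moves", "arguments": {
  "deltas": [
    [0,0,0.02,0,0,0,0.52],
    [0,0,0.04,0,0,0,0.52],
    [0,0,0.04,0,0,0,0.52],
    [0,0,0.04,0,0,0,0.52],
    [0,0,0.04,0,0,0,0.52],
    [0,0,0.04,0,0,0,0.52],
    [0,0,0.035,0,0,0,0.52],
    [0,0,0.03,0,0,0,0.52],
    [0,0,0.02,0,0,0,0.52],
    [0,0,0.0135,0,0,0,0.52],
    [0,0,0,0,0,0,0.52],
    [0,0,0,0,0,0,0.52]
  ]
}}

```text
time: 9.62
position: [0.5129, -0.1811, 0.0711]
tcp_rot: [0.0, -0.195, 0.981, -0.0]
wrist_force: [0.5, -1.2, -1.1]
gripper_width: 0.0459
finger_force: 6.5
```

```bash
cat >> h.py <<'E'
def red(f,lo=0):
    c=shot('wrist',f); im=c['color'].astype(int); r,g,b=im[...,0],im[...,1],im[...,2]
    m=((r>90)&(g<70)&(b<100)&(r-g>45)).astype(np.uint8); m[:,:250]=0;m[:,400:]=0
    n,l,st,ce=cv2.connectedComponentsWithStats(m)
    for i in range(1,n):
        if st[i,4]>15: print('red',st[i],ce[i].round(1),onz(c,*ce[i],.066).round(4))
E
python3 - <<'E'
from h import *
to(.5128,-.1811,.0706,112.47)
red('w7')
for n in('side','scene'):
    c=shot(n,n+'4'); im=c['color'].astype(int); r,g,b=im[...,0],im[...,1],im[...,2]
    u,v=proj(c,[.5128,-.1811,.066]).astype(int)
    m=((r>110)&(g<100)&(b<130)&(r-g>60)); vv,uu=np.nonzero(m[v-8:v+9,u-10:u+11]); print(len(uu), (uu.mean()+u-10,vv.mean()+v-8) if len(uu) else 0)
E
```

```text
t 9.62 pos [ 0.5129 -0.1811  0.0711] phi 112.47 tilt [ 0.0002 -0.0001] w 0.0459 ff 6.5 F [ 0.5 -1.2 -1.1]
shares xyz [0.0005 0.0002 0.0016] turn -0.0
red [307 218  30  28 411] [321.4 229.3] [ 0.5109 -0.1817  0.066 ]
0 0
11 (np.float64(324.09090909090907), np.float64(231.1818181818182))
```

Call:
{"name": "apply_moves", "arguments": {
  "deltas": [
    [0,0,0,0,0,0,0.5],
    [0,0,0,0,0,0,0.48],
    [0,0,0,0,0,0,0.46],
    [0,0,0,0,0,0,0.45],
    [0,0,0,0,0,0,0.44],
    [0,0,0,0,0,0,0.43],
    [0,0,0,0,0,0,0.42],
    [0,0,0,0,0,0,0.41],
    [0,0,0,0,0,0,0.4],
    [0,0,0,0,0,0,0.38],
    [0,0,0,0,0,0,0.36],
    [0,0,0,0,0,0,0.34],
    [0,0,0,0,0,0,0.32],
    [0,0,0,0,0,0,0.3],
    [0,0,0,0,0,0,0.3],
    [0,0,0,0,0,0,0.3]
  ]
}}

```text
time: 11.1
position: [0.5127, -0.181, 0.071]
tcp_rot: [0.0, -0.195, 0.981, -0.0]
wrist_force: [-0.6, -1.5, 0.0]
gripper_width: 0.037
finger_force: 30.0
```

```bash
python3 - <<'E'
from h import *
to(.5128,-.1811,.0706,112.47); red('w8')
E
```

```text
t 11.1 pos [ 0.5127 -0.181   0.071 ] phi 112.47 tilt [ 0. -0.] w 0.037 ff 30.0 F [-0.6 -1.5  0. ]
shares xyz [-0.     -0.0005  0.0012] turn 0.0
red [308 219  30  28 512] [324.2 231.3] [ 0.5112 -0.1796  0.066 ]
```

Fingers stopped at 37 mm with 30 N, so the jaws are on the vial. Lift it gently.

Call:
{"name": "apply_moves", "arguments": {
  "deltas": [
    [0,0,-0.01,0,0,0,0.3],
    [0,0,-0.02,0,0,0,0.3],
    [0,0,-0.03,0,0,0,0.3],
    [0,0,-0.035,0,0,0,0.3],
    [0,0,-0.04,0,0,0,0.3],
    [0,0,-0.04,0,0,0,0.3],
    [0,0,-0.04,0,0,0,0.3],
    [0,0,-0.04,0,0,0,0.3],
    [0,0,-0.04,0,0,0,0.3],
    [0,0,-0.035,0,0,0,0.3],
    [0,0,-0.03,0,0,0,0.3],
    [0,0,-0.02,0,0,0,0.3],
    [0,0,-0.015,0,0,0,0.3],
    [0,0,-0.005,0,0,0,0.3],
    [0,0,0,0,0,0,0.3],
    [0,0,0,0,0,0,0.3]
  ]
}}

```text
time: 12.48
position: [0.5124, -0.1808, 0.1903]
tcp_rot: [-0.0, -0.195, 0.981, 0.0]
wrist_force: [-0.5, 0.1, -1.6]
gripper_width: 0.0375
finger_force: 30.0
```

```bash
python3 - <<'E'
from h import *
to(.5335,.2757,.191,112.47); red('w9')
c=load('w9'); p=manip.read_state()['position']; print('expected red at carried height',proj(c,[p[0],p[1],.066+p[2]-.0710]))
P=[]
for n in('side','scene'):
    c=shot(n,n+'5'); im=c['color'].astype(int); r,g,b=im[...,0],im[...,1],im[...,2]
    e=proj(c,[p[0],p[1],.066+p[2]-.071]); u,v=e.astype(int)
    m=((r>90)&(g<100)&(b<130)&(r-g>45)); vv,uu=np.nonzero(m[v-10:v+11,u-10:u+11]); print(n,e,len(uu), (uu.mean()+u-10,vv.mean()+v-10) if len(uu) else 0)
E
```

```text
t 12.48 pos [ 0.5124 -0.1808  0.1903] phi 112.47 tilt [-0.001   0.0004] w 0.0375 ff 30.0 F [-0.5  0.1 -1.6]
shares xyz [-0.6468  1.3793 -0.0017] turn -0.0
red [308 219  30  28 553] [323.2 232.8] [ 0.5611 -0.1587  0.066 ]
expected red at carried height [321.16304739 232.40289063]
side [307.21710162 203.05522128] 2 (np.float64(304.5), np.float64(204.0))
scene [325.22994219 192.27619048] 15 (np.float64(325.6666666666667), np.float64(191.93333333333334))
```

Call:
{"name": "apply_moves", "arguments": {
  "deltas": [
    [-0.0086,0.0184,0,0,0,0,0.3],
    [-0.0172,0.0368,0,0,0,0,0.3],
    [-0.0259,0.0552,0,0,0,0,0.3],
    [-0.0345,0.0736,0,0,0,0,0.3],
    [-0.0431,0.092,0,0,0,0,0.3],
    [-0.0431,0.092,0,0,0,0,0.3],
    [-0.0431,0.092,0,0,0,0,0.3],
    [-0.0431,0.092,0,0,0,0,0.3],
    [-0.0431,0.092,0,0,0,0,0.3],
    [-0.0431,0.092,0,0,0,0,0.3],
    [-0.0431,0.092,0,0,0,0,0.3],
    [-0.0431,0.092,0,0,0,0,0.3],
    [-0.0431,0.092,0,0,0,0,0.3],
    [-0.0431,0.092,0,0,0,0,0.3],
    [-0.0431,0.092,0,0,0,0,0.3],
    [-0.0345,0.0736,0,0,0,0,0.3],
    [-0.0259,0.0552,0,0,0,0,0.3],
    [-0.0172,0.0368,0,0,0,0,0.3],
    [-0.0086,0.0184,0,0,0,0,0.3],
    [0,0,0,0,0,0,0.3]
  ]
}}

```text
time: 14.3
position: [0.5332, 0.277, 0.1907]
tcp_rot: [-0.0, -0.196, 0.981, 0.0]
wrist_force: [-0.2, -0.8, -0.9]
gripper_width: 0.0375
finger_force: 30.0
```

```bash
python3 - <<'E'
from h import *
to(.5335,.2757,.0754,112.47); red('w10')
c=load('w10'); im=c['color'].astype(int); r,g,b=im[...,0],im[...,1],im[...,2]
m=((b-r>60)&(b>110)).astype(np.uint8); v,u=np.nonzero(m); print('blue bbox',u.min(),u.max(),v.min(),v.max())
m=((r-b>45)&(r>150)); print('expected cork',proj(c,[.5335,.2757,.008]))
for n in('side','scene'):
    c=shot(n,n+'6')
E
```

```text
t 14.3 pos [0.5332 0.277  0.1907] phi 112.57 tilt [-0.0004 -0.    ] w 0.0375 ff 30.0 F [-0.2 -0.8 -0.9]
shares xyz [ 0.0005 -0.0044  0.3845] turn 0.0003
red [308 219  31  28 603] [323.4 231.8] [0.5812 0.2991 0.066 ]
blue bbox 209 375 82 206
expected cork [320.1357448  163.21821426]
```

Call:
{"name": "apply_moves", "arguments": {
  "deltas": [
    [0,-0.003,0.01,0,0,0,0.3],
    [0,0,0.02,0,0,0,0.3],
    [0,0,0.03,0,0,0,0.3],
    [0,0,0.04,0,0,0,0.3],
    [0,0,0.04,0,0,0,0.3],
    [0,0,0.04,0,0,0,0.3],
    [0,0,0.04,0,0,0,0.3],
    [0,0,0.04,0,0,0,0.3],
    [0,0,0.035,0,0,0,0.3],
    [0,0,0.03,0,0,0,0.3],
    [0,0,0.02,0,0,0,0.3],
    [0,0,0.015,0,0,0,0.3],
    [0,0,0.01,0,0,0,0.3],
    [0,0,0.006,0,0,0,0.3],
    [0,0,0.004,0,0,0,0.3],
    [0,0,0.003,0,0,0,0.3],
    [0,0,0.002,0,0,0,0.3],
    [0,0,0,0,0,0,0.3],
    [0,0,0,0,0,0,0.3]
  ]
}}

```text
time: 16.03
position: [0.5343, 0.275, 0.0758]
tcp_rot: [0.0, -0.195, 0.981, 0.0]
wrist_force: [-0.4, 0.2, -1.4]
gripper_width: 0.0376
finger_force: 30.0
```

```bash
python3 - <<'E'
from h import *
to(.5335,.2757,.075,112.47); red('w11')
print([manip.read_state()['wrist_force'].round(2) for _ in range(3)])
c=load('w11'); im=c['color'].astype(int); r,g,b=im[...,0],im[...,1],im[...,2]
print('cork exp',proj(c,[.5335,.2757,.008]))
m=((r-b>45)&(r>130)&(b<150)).astype(np.uint8);n,l,st,ce=cv2.connectedComponentsWithStats(m)
print([(s.tolist(),ce[i].round()) for i,s in enumerate(st) if 100<s[4]<20000])
E
```

```text
t 16.03 pos [0.5343 0.275  0.0758] phi 112.47 tilt [0.0005 0.0002] w 0.0376 ff 30.0 F [-0.4  0.2 -1.4]
shares xyz [0.0015 0.0032 0.0027] turn -0.0
red [309 219  30  26 419] [325.7 229.1] [0.5331 0.2775 0.066 ]
[array([ 1.13,  0.01, -0.26]), array([ 1.13,  0.01, -0.26]), array([ 1.13,  0.01, -0.26])]
cork exp [322.47004134 197.53612859]
[([176, 109, 8, 24, 110], array([179., 119.])), ([341, 109, 12, 15, 120], array([347., 115.])), ([283, 158, 84, 55, 2295], array([326., 179.])), ([307, 218, 32, 29, 731], array([323., 232.])), ([0, 257, 120, 77, 3549], array([ 60., 293.])), ([294, 266, 56, 55, 2140], array([321., 294.])), ([314, 321, 18, 13, 177], array([323., 328.])), ([201, 329, 10, 59, 298], array([205., 360.])), ([433, 329, 10, 59, 258], array([439., 362.])), ([63, 372, 26, 24, 369], array([ 77., 383.])), ([326, 372, 78, 28, 1399], array([364., 389.])), ([375, 372, 25, 9, 111], array([390., 375.]))]
```

Call:
{"name": "apply_moves", "arguments": {
  "deltas": [
    [0,0,0.002,0,0,0,0.3],
    [0,0,0,0,0,0,0.3],
    [0,0,0,0,0,0,0.42],
    [0,0,0,0,0,0,0.43],
    [0,0,0,0,0,0,0.44],
    [0,0,0,0,0,0,0.45],
    [0,0,0,0,0,0,0.46],
    [0,0,0,0,0,0,0.48],
    [0,0,0,0,0,0,0.5],
    [0,0,0,0,0,0,0.52],
    [0,0,0,0,0,0,0.52],
    [0,0,0,0,0,0,0.52],
    [0,0,0,0,0,0,0.52]
  ]
}}

```text
time: 17.17
position: [0.5341, 0.2749, 0.0749]
tcp_rot: [0.0, -0.195, 0.981, 0.0]
wrist_force: [-0.4, 0.9, -0.8]
gripper_width: 0.0461
finger_force: 6.5
```

```bash
python3 - <<'E'
from h import *
to(.5335,.2757,.075,112.47); red('w12')
E
```

```text
t 17.17 pos [0.5341 0.2749 0.0749] phi 112.47 tilt [-0.  0.] w 0.0461 ff 6.5 F [-0.4  0.9 -0.8]
shares xyz [ 0.0008  0.0031 -0.0005] turn 0.0
red [307 219  30  22 313] [323.6 226.9] [0.5316 0.2755 0.066 ]
```

Call:
{"name": "apply_moves", "arguments": {
  "deltas": [
    [0,0,-0.01,0,0,0,0.52],
    [0,0,-0.02,0,0,0,0.52],
    [0,0,-0.03,0,0,0,0.52],
    [0,0,-0.04,0,0,0,0.52],
    [0,0,-0.04,0,0,0,0.52],
    [0,0,-0.04,0,0,0,0.52],
    [0,0,-0.04,0,0,0,0.52],
    [0,0,-0.04,0,0,0,0.52],
    [0,0,-0.04,0,0,0,0.52],
    [0,0,-0.03,0,0,0,0.52],
    [0,0,-0.02,0,0,0,0.52],
    [0,0,0,0,0,0,0.52],
    [0,0,0,0,0,0,0.52]
  ]
}}

```text
time: 18.3
position: [0.5342, 0.2749, 0.1801]
tcp_rot: [0.0, -0.195, 0.981, 0.0]
wrist_force: [-0.6, 0.3, -1.1]
gripper_width: 0.0458
finger_force: 6.5
```

```bash
python3 - <<'E'
from h import *
red('w13')
c=load('w13'); print('exp red if upright on cork',proj(c,[.534,.275,.070]))
for n in('side','scene'):
    c=shot(n,n+'7'); im=c['color'].astype(int); r,g,b=im[...,0],im[...,1],im[...,2]
    u,v=proj(c,[.534,.275,.07]).astype(int); m=((r>100)&(g<100)&(b<130)&(r-g>55)); vv,uu=np.nonzero(m[v-8:v+9,u-10:u+11]); print(n,len(uu), onz(c,uu.mean()+u-10,vv.mean()+v-8,.07) if len(uu) else 0)
c=load('w13'); im=c['color'].astype(int); r,g,b=im[...,0],im[...,1],im[...,2]
# pin in hand
m=((r-b>70)&(r>110)&(g>80)).astype(np.uint8); m[:,:300]=0;m[:,345:]=0;m[:300]=0;m[345:]=0
n,l,st,ce=cv2.connectedComponentsWithStats(m); print([(s[4],ce[i].round(1)) for i,s in enumerate(st) if i and s[4]>6])
to(.5189,-.0048,.1668,112.47)
E
```

```text
red [312 173  20  19 265] [321.1 182.4] [0.5352 0.2752 0.066 ]
exp red if upright on cork [321.41898556 182.28724471]
side 8 [0.53288129 0.27459732 0.07      ]
scene 3 [0.53651144 0.27966192 0.07      ]
[(np.int32(695), array([324.6, 311.5]))]
t 18.45 pos [0.5334 0.2746 0.1787] phi 112.46 tilt [-0.0018 -0.0008] w 0.0462 ff 6.5 F [ 0.2  0.4 -1.8]
shares xyz [ 0.4004 -0.8421  0.0406] turn -0.0
```

Call:
{"name": "apply_moves", "arguments": {
  "deltas": [
    [0.0112,-0.0234,0,0,0,0,0.52],
    [0.0224,-0.0468,0,0,0,0,0.52],
    [0.0335,-0.0702,0,0,0,0,0.52],
    [0.0447,-0.0936,0,0,0,0,0.52],
    [0.0447,-0.0936,0,0,0,0,0.52],
    [0.0447,-0.0936,0,0,0,0,0.52],
    [0.0447,-0.0936,0,0,0,0,0.52],
    [0.0447,-0.0936,0,0,0,0,0.52],
    [0.0447,-0.0936,0,0,0,0,0.52],
    [0.0335,-0.0702,0,0,0,0,0.52],
    [0.0224,-0.0468,0,0,0,0,0.52],
    [0.0112,-0.0234,0,0,0,0,0.52],
    [0,0,0,0,0,0,0.52],
    [0,0,0,0,0,0,0.52],
    [0,0,0,0,0,0,0.52]
  ]
}}

```text
time: 19.7
position: [0.5189, -0.0043, 0.1797]
tcp_rot: [-0.0, -0.195, 0.981, 0.0]
wrist_force: [-0.5, -0.1, -0.5]
gripper_width: 0.0459
finger_force: 6.5
```

```bash
python3 - <<'E'
from h import *
to(.5189,-.0048,.0708,112.3)
c=shot('wrist','w14'); to(.5189,-.0048,.0708,112.3)
c=shot('wrist','w15'); to(.5189,-.0048,.0708,112.3)
E
```

```text
t 19.7 pos [ 0.5189 -0.0043  0.1797] phi 112.48 tilt [-0.0002  0.0005] w 0.0459 ff 6.5 F [-0.5 -0.1 -0.5]
shares xyz [ 0.0008 -0.0018  0.3631] turn 0.0005
t 19.75 pos [ 0.519  -0.004   0.1798] phi 112.52 tilt [-0.0001  0.0004] w 0.046 ff 6.5 F [-0.1  0.3 -1. ]
shares xyz [ 0.0014 -0.0024  0.3633] turn 0.0006
t 19.8 pos [ 0.5191 -0.0039  0.1798] phi 112.54 tilt [-0.0001  0.0003] w 0.0458 ff 6.5 F [ 0.6 -0.2 -1.9]
shares xyz [ 0.0018 -0.0027  0.3633] turn 0.0007
```

Call:
{"name": "apply_moves", "arguments": {
  "deltas": [
    [0.004,-0.002,0.01,0,0,0,0.52],
    [0,0,0.03,0,0,0,0.52],
    [0,0,0.04,0,0,0,0.52],
    [0,0,0.04,0,0,0,0.52],
    [0,0,0.04,0,0,0,0.52],
    [0,0,0.04,0,0,0,0.52],
    [0,0,0.04,0,0,0,0.52],
    [0,0,0.04,0,0,0,0.52],
    [0,0,0.03,0,0,0,0.52],
    [0,0,0.02,0,0,0,0.52],
    [0,0,0.01,0,0,0,0.52],
    [0,0,0.01,0,0,0,0.52],
    [0,0,0.008,0,0,0,0.52],
    [0,0,0.002,0,0,0,0.52],
    [0,0,0,0,0,0,0.52],
    [0,0,0,0,0,0,0.52]
  ]
}}

```text
time: 21.13
position: [0.5187, -0.0058, 0.0724]
tcp_rot: [0.0, -0.195, 0.981, -0.0]
wrist_force: [-0.2, 0.2, -1.6]
gripper_width: 0.0463
finger_force: 6.5
```

```bash
python3 - <<'E'
from h import *
to(.5189,-.0048,.0708,112.3)
ph=np.radians(112.47);x=np.array([-np.sin(ph),np.cos(ph),0])
c=shot('wrist','w16'); im=c['color'].astype(int); r,g,b=im[...,0],im[...,1],im[...,2]
m=((r-b>60)&(r>100)&(g>70)).astype(np.uint8); m[:,:300]=0;m[:,345:]=0;m[:318]=0;m[345:]=0
n,l,st,ce=cv2.connectedComponentsWithStats(m)
for i in range(1,n):
    if st[i,4]>20:
        o,d=ray(c,*ce[i]); s=((np.array([.518,-.0045,0])+x*.0115-o)@x)/(d@x); print(st[i],ce[i].round(1),(o+d*s).round(4))
E
```

```text
t 21.13 pos [ 0.5187 -0.0058  0.0724] phi 112.47 tilt [ 0.001  -0.0001] w 0.0463 ff 6.5 F [-0.2  0.2 -1.6]
shares xyz [-0.002   0.0028  0.0053] turn 0.0005
[314 318  17  11 127] [322.5 324. ] [ 0.5077 -0.0096  0.1627]
```

Call:
{"name": "apply_moves", "arguments": {
  "deltas": [
    [0,0,0.003,0,0,0,0.52],
    [0,0,0,0,0,0,0.52],
    [0,0,0,0,0,0,0.52]
  ]
}}

```text
time: 21.43
position: [0.5183, -0.0058, 0.0711]
tcp_rot: [0.0, -0.195, 0.981, -0.0]
wrist_force: [-0.4, 0.2, -1.7]
gripper_width: 0.0458
finger_force: 6.5
```

Call:
{"name": "apply_moves", "arguments": {
  "deltas": [
    [0,0,0.002,0,0,0,0.52],
    [0,0,0,0,0,0,0.52],
    [0,0,0,0,0,0,0.52]
  ]
}}

```text
time: 21.68
position: [0.5184, -0.0058, 0.0708]
tcp_rot: [0.0, -0.195, 0.981, -0.0]
wrist_force: [-2.0, 0.6, 3.7]
gripper_width: 0.0458
finger_force: 6.6
```

Bars rest on the rails (Fz turned positive). Release and back out upward.

Call:
{"name": "apply_moves", "arguments": {
  "deltas": [
    [0,0,0,0,0,0,0.54],
    [0,0,0,0,0,0,0.56],
    [0,0,0,0,0,0,0.58],
    [0,0,0,0,0,0,0.6],
    [0,0,0,0,0,0,0.8],
    [0,0,0,0,0,0,1],
    [0,0,0,0,0,0,1],
    [0,0,0,0,0,0,1],
    [0,0,0,0,0,0,1],
    [0,0,0,0,0,0,1],
    [0,0,0,0,0,0,1]
  ]
}}

```text
time: 22.6
position: [0.5182, -0.0058, 0.0703]
tcp_rot: [0.0, -0.195, 0.981, 0.0]
wrist_force: [0.1, 0.1, 0.8]
gripper_width: 0.0882
finger_force: 0.0
```

Call:
{"name": "apply_moves", "arguments": {
  "deltas": [
    [0,0,-0.02,0,0,0,1],
    [0,0,-0.04,0,0,0,1],
    [0,0,-0.06,0,0,0,1],
    [0,0,-0.1,0,0,0,1],
    [0,0,-0.1,0,0,0,1],
    [0,0,-0.1,0,0,0,1],
    [0,0,-0.1,0,0,0,1],
    [0,0,-0.1,0,0,0,1],
    [0,0,-0.1,0,0,0,1],
    [0,0,-0.054,0,0,0,1],
    [0,0,0,0,0,0,1],
    [0,0,0,0,0,0,1]
  ]
}}

```text
time: 23.6
position: [0.5189, -0.0058, 0.3045]
tcp_rot: [0.002, -0.195, 0.981, -0.0]
wrist_force: [0.2, 0.0, -0.0]
gripper_width: 0.0881
finger_force: 0.0
```

```bash
python3 - <<'E'
from h import *
to(.5199,-.0069,.3026,111)
c=shot('wrist','w17'); o=load('w1')
# compare with w1: pin pixel & template match of the tongs/rack, vial
im=c['color']; 
for n,(y0,y1,x0,x1) in {'rack+tongs':(115,190,272,378),'tongs':(128,190,295,352),'rinse petri':(55,115,105,160),'agar':(195,242,430,478)}.items():
    t=o['color'][y0:y1,x0:x1]; r=cv2.matchTemplate(im,t,cv2.TM_CCOEFF_NORMED); _,mx,_,loc=cv2.minMaxLoc(r); print(n,round(mx,3),loc,(x0,y0))
r,g,b=[im[...,i].astype(int) for i in range(3)]
m=((r>90)&(g<70)&(b<100)&(r-g>45)).astype(np.uint8);n,l,st,ce=cv2.connectedComponentsWithStats(m)
print([(st[i].tolist(),onz(c,*ce[i],.07).round(4)) for i in range(1,n) if st[i,4]>30])
for n in('side','scene'):
    a,z=load(n+'0'),shot(n,n+'8')
    e=proj(z,[.519,-.0045,.12]).astype(int); k=20; t=a['color'][e[1]-24:e[1]+24,e[0]-14:e[0]+14]
    w=z['color'][e[1]-34:e[1]+34,e[0]-24:e[0]+24]; rr=cv2.matchTemplate(w,t,cv2.TM_CCOEFF_NORMED); print(n,cv2.minMaxLoc(rr)[1::2],'(10,10 = unmoved)')
E
```

```text
t 23.6 pos [ 0.5189 -0.0058  0.3045] phi 112.47 tilt [ 0.0036 -0.0002] w 0.0881 ff 0.0 F [ 0.2  0.  -0. ]
shares xyz [-0.0016 -0.0046  0.0062] turn 0.0041
rack+tongs 0.912 (271, 114) (272, 115)
tongs 0.934 (293, 127) (295, 128)
rinse petri 0.962 (106, 49) (105, 55)
agar 0.986 (427, 197) (430, 195)
[([0, 228, 5, 33, 122], array([ 0.7917, -0.3457,  0.07  ])), ([510, 240, 13, 11, 86], array([0.5344, 0.2748, 0.07  ]))]
side (0.977489709854126, (10, 10)) (10,10 = unmoved)
scene (0.9907675385475159, (10, 10)) (10,10 = unmoved)
```

Tongs are back as they hung, the vial stands on the cork at (0.534, 0.275), and the arm is clear.

```bash
python3 -c "
from station import manip; print(manip.finish_job())"
```

```text
the job is handed in; nothing more can be done
None
```

The job is handed in at about 24 s: the vial stands upright on the cork disc (about 1 mm off centre by the cameras), and the tongs hang in the rack unmoved from the start in the side and scene views; the first pinch closed on air above the tongs because the real fingertips sit about 36 mm higher than reported.

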